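# Return the glue pen to the free bay of its charging stand

## Robot

A 7-joint arm with a two-finger parallel gripper is mounted at the origin on the work surface. World frame = base frame: x ahead of the robot, y to its left, z up, the work surface at z = 0. Lengths are in m, angles in rad, forces in N, time in s.
With the tool pointing down it reaches from about 0.4 to 0.925 m from the base axis. Payload 5.6 kg.
Tool frame: the origin (TCP) lies on the centre line of the jaws, within the pads' length; the fingertips stand 19 mm ahead of it and the grasp point (between the pads) is the TCP; z points along the fingers, y is the line along which they close (so a half turn about z gives the same grasp; the last joint's range is limited). The gripper opens to 85 mm and grips with 20 to 120 N. Pads are 22 mm wide; open, the fingers measure 114 mm over their backs; the gripper's body (76 mm by 85 mm) begins 54 mm behind the grasp point. The pads swing forward as they close: fully open they stand 13 mm farther back than shut.
Start: joints at [-1.344, 0.468, -0.012, 1.603, 0.006, 1.071, -0.056], TCP at [0.173, 0.626, 0.25] pointing down, gripper open.
Joint ranges: [-2.53, 2.53], [-0.31, 2.02], [-1.57, 1.55], [0.28, 2.44], [-1.29, 4.43], [0.15, 1.84], [-2.92, 2.92]. Speed limits (rad/s): [2.57, 2.57, 3.14, 3.14, 3.14, 3.14, 3.14].

## Interface

Orientations are given as a rotation vector (axis times angle).
In Python, from cell import robot gives the robot as it stands.
- The arm moves only by the tool arm_command, never from a script. Its argument "steps" is a list that holds one entry, the list of rows, each a list of 5 numbers: the shift along the tool's x, y, z in cm, then the turn about the tool's z in rad, then the gripper's target within -1 to 1 (shut at 1, half-way at 0, fully open at -1). In form: [[[tx, ty, tz, roll, gripper], ...]]. A call has 1 to 10 rows; each row shifts and turns the commanded pose from where the row before left it, along the tool's axes as they then stand; what a row does not reach is not made up. A row lasts 1/12 s, in which the tool goes at most 41.7 mm and 7.16 degrees, less where a joint would pass 70% of its speed; a pose out of reach is approached as far as the arm can. A call with a gripper value outside its range is refused whole. The fingers move at their own pace and stop on an object; "force" is the grip in N (left out, the last holds). Time passes only in rows, so rows that do not move let the fingers close. It gives the time, the measured TCP pose, the force, the opening and the grip force at its end, in the units of the state.
- robot.sense(): the state, without advancing time (a new reading comes with each control period).
- robot.get_image(name): name is "side" or "top" or "wrist"; returns the picture (400x640x3 uint8, red, green, blue); there is no depth.
- robot.camera_params(name): a dict with "fov_y" (degrees; the focal length in pixels is half the picture's height over the tangent of half this angle, whatever the lens; pixels are square), "cx", "cy" (the principal point, pixels), "pose" (4x4, takes a point from camera to world coordinates); the wrist camera has in their place "T_tool_cam" (4x4, takes a point from camera to tool coordinates, whose origin is the TCP and whose axes are the flange's). Camera axes: x right, y up, looking along -z (the intrinsics and any distortion apply to the point x, -y, -z); pixel columns grow to the right and rows downward; lengths in m; the calibration is good to about 2 mm. A picture is of the moment at which its call begins: read the wrist's pose just before it. camera_params takes no time and is no camera call.
- robot.hand_in(): hands the job in; it is judged then, once.
Trained networks look in the newest picture that a camera, given by its name, has taken for a name from the list of things; names that differ only in an ending like _2 or _b are one class to them, and where a whole thing is asked for, a point or a joint stands for the part that bears it (a point fixed in the world has none). Each returns a list of dicts, best first, with "confidence" (0 to 1); they miss things now and then, are a little off and sometimes report something else, mostly with a low value. They report only what shows in the picture. A call takes as long as a camera call. They do not tell look-alikes from the thing itself.
- robot.search_frame(thing, camera): "centre" ([x, y, z] in m, in the coordinates of the camera as it stood for that picture, good to about 4 mm: the middle of the surface that is visible of it).
- robot.regions_of(thing, camera): "mask" (400x640 bool, what is visible of it).
The state is a dict: "t": time; "joint_pos": joint angles; "qd": joint speeds; "effort": joint torques, N m; "tcp_pos": TCP position; "tool_rot": TCP orientation; "ft_force": force on the tool from outside, world axes, zero at the start; "wrist_torque": the same for the moment, N m; "finger_gap": opening from 0.0 (shut) to 1.0 (fully open); "grasp_force": force on a finger pad.
Only numpy, scipy, OpenCV 4.12 (cv2) and the standard library are available. Lean on these libraries where they do the work, as an engineer would, in place of code of your own. Each camera call takes 0.05 s, during which the arm holds its last target. There are 200 camera calls.

## Task

Put the cordless glue pen that lies on the table back into the free bay of the two-bay charging stand, nozzle down, lying straight in the sloping cradle and fully home against the stop at its foot, and let go of it gently, without dropping it. Then press the charge button in front of that same bay fully down and release it. Leave the pen that is already charging and its button alone, and do not knock over the bottle or the cup.

Things in the scene. Friction and masses are not known exactly. Their poses are not given: they have to be found in the camera images.
- pen: the glue pen to put away, lying on the table on its flat underside: a white rounded bar 130 mm long, 32 mm wide, 34 mm high (0.13 to 0.23 kg), with a steel nozzle cone 30 mm long and 16 mm thick (axis 17 mm above the underside) on one end, 160 mm in all. Origin: middle of the bar's underside. x runs from the nozzle toward the tail (nozzle at -x), y across, z up out of its top
- pen_tip (a point): the tip of that pen's nozzle, 95 mm from the pen's origin along its -x and 17 mm up
- spare: an identical glue pen already seated in one of the two bays, left or right (same origin and axes as the other pen)
- stand: the fixed charging stand: black base 240 x 250 mm, 20 mm thick, with two identical grey sloping cradles side by side (130 mm apart) and a white round button in front of each. Origin: on the table, 20 mm behind the middle of the base; x from the buttons to the cradles' high ends, y left seen from the buttons, z up. A bay's origin is at x=30, y=+-65 mm. A bay with a pen is 150 mm tall
- bay_left: left bay (stand's +y; left as seen from the buttons' side): a cradle sloping 30 degrees, foot toward the buttons. Origin: on its floor where a seated pen's origin lies, 85 mm above the table. Axes as a seated pen's: x up the slope, y left, z square to the floor, leaning toward the buttons. Floor (z=0) 24 mm wide, fingers pass beside it. At the foot (x=-65 mm) a stop, up to z=21 mm, with a notch 21 mm wide above z=8 mm for the nozzle
- bay_right: right (stand's -y) bay, same origin, axes and form as the left. In both bays cheeks guide the pen: 38 mm apart inside, 4 mm thick, up to z=18 mm, at x=-65 to -35 mm and x=37 to 63 mm. Between the two pairs of cheeks the sides are open, so that fingers can hold the pen there
- button_left_top (a point): middle of the top of the left bay's charge button, a white disc 32 mm across in front of the bay (135 mm level from the bay's origin along the stand's -x), top 42 mm above the table when up, pressed straight down
- button_right_top (a point): the same for the right bay's charge button
- button_left (a joint): travel of the left button, 0 up to 0.006 m fully down, sprung: it starts to move at 1.5 N, about 5 N presses it fully, and it comes back up by itself
- button_right (a joint): the same for the right button
- bottle: clear plastic drinks bottle standing on the table, 64 mm across, 190 mm tall; origin at its foot, z up
- cup: paper cup standing on the table, 76 mm across, 95 mm tall; origin at its foot, z up
Not all that is in view belongs to the job. Leave any red look-alike of the pen alone.

How it is judged:
By the outcome, as a careful person would: the job done as asked, in the order asked, and still so for the second after the job is handed in, with the robot touching nothing.
It also fails if it takes over 46 s, if anything falls off the work surface, if the arm or the gripper's body presses on something with over 40 N, if the wrist force passes 120 N, or if a joint passes its speed limit or range.

## Working session

There is one attempt and no reset: what is moved stays moved. The work goes in short steps, Python scripts to look and compute and a tool call to move; the robot and the scene stay as the last step left them, time stands still between calls to the robot, and variables do not carry over. Pictures are saved under pics/ and viewed, at most 10 in all, crops included, and the job is handed in when it is done.

Besides the shell and the picture viewer there is one more tool, called as name(argument=value, ...), one argument or row to a line, values as JSON. arm_command: Moves the arm, as the interface text tells. Its arguments: {"type":"object","properties":{"steps":{"type":"array"},"force":{"type":"number"}},"required":["steps"]}

```bash
ls; mkdir -p pics; python3 - <<'E'
from cell import robot
import cv2,numpy as np
s=robot.sense(); print(s)
ims=[]
for c in ["side","top","wrist"]:
    im=robot.get_image(c); cv2.imwrite(f"pics/{c}0.png",im[:,:,::-1]); p=robot.camera_params(c); print(c,p)
E
```

```text
pics
{'t': 0.0, 'joint_pos': array([-1.34395313,  0.46838762, -0.01160661,  1.60366231,  0.00597014,
        1.07140112, -0.05630406]), 'qd': array([ 0.00019987,  0.00200053, -0.00084462, -0.00125037,  0.00127667,
       -0.00146312,  0.00122467]), 'effort': array([-9.14961197e-05, -5.32388020e+01,  2.11588346e-02, -2.51301563e+01,
        1.13370366e-02,  7.73693144e-03, -3.39086216e-05]), 'tcp_pos': array([0.17318699, 0.62593724, 0.24931551]), 'tool_rot': array([-4.2268650e-01, -3.1128777e+00,  2.8552464e-03]), 'ft_force': array([ 0.07249693, -0.48108514,  0.42438035]), 'wrist_torque': array([ 0.04103978, -0.02142646, -0.00313605]), 'grasp_force': 0.0, 'finger_gap': 1.0034078694687854}
side {'fov_y': 48.23282016038581, 'cx': 324.5138872391471, 'cy': 195.80652301651452, 'pose': array([[ 0.98218882,  0.12234184, -0.14260995,  0.35637804],
       [-0.18777592,  0.61190941, -0.76831444, -0.93479226],
       [-0.00673263,  0.78140857,  0.62398343,  0.83931004],
       [ 0.        ,  0.        ,  0.        ,  1.        ]])}
top {'fov_y': 48.544208358525644, 'cx': 319.22606555912495, 'cy': 201.20588367699781, 'pose': array([[ 0.01544001,  0.99367146, -0.11125928,  0.39410656],
       [-0.99978096,  0.01377016, -0.01576148, -0.02414685],
       [-0.01412968,  0.11147826,  0.99366642,  1.22758484],
       [ 0.        ,  0.        ,  0.        ,  1.        ]])}
wrist {'fov_y': 67.52857551202851, 'cx': 317.3311280765248, 'cy': 197.48381887825443, 'T_tool_cam': array([[-1.47528493e-03,  9.53064804e-01,  3.02762783e-01,
         7.79154401e-02],
       [ 9.99998910e-01,  1.42399091e-03,  3.90165871e-04,
        -7.05581570e-04],
       [-5.92780900e-05,  3.02763028e-01, -9.53065866e-01,
        -1.23003001e-01],
       [ 0.00000000e+00,  0.00000000e+00,  0.00000000e+00,
         1.00000000e+00]])}
```

View pics/side0.png

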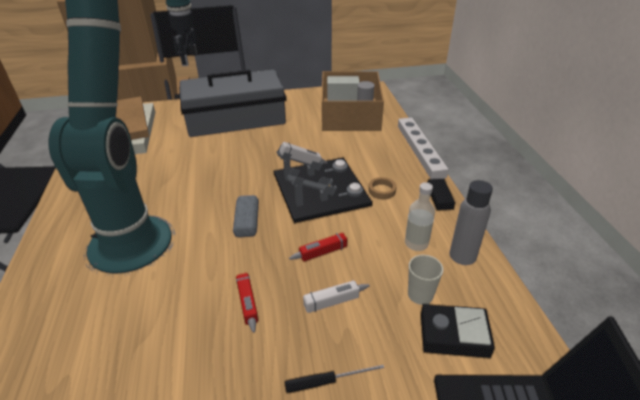

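View pics/top0.png

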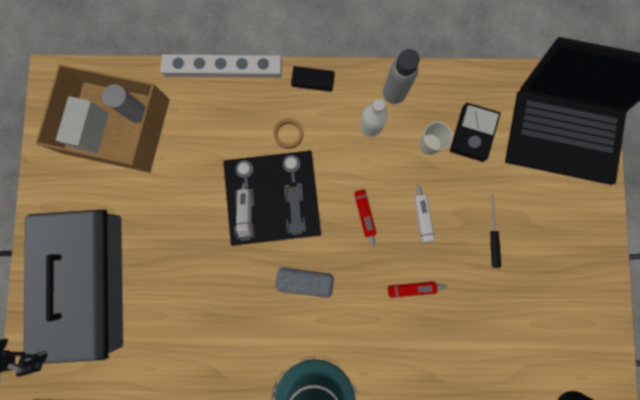

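The side view shows the white pen at (335,295) and two red look-alikes at (322,246) and (247,300). The top view shows the white pen at (425,215) with its nozzle up at (419,188), and the red ones at (366,215) and (415,289). The stand is at (272,197) with its buttons on top at (245,169) and (291,163). The spare sits in the image-left bay, so the free bay is image-right, which is bay_left seen from the buttons.

```bash
cat > h.py <<'E'
from cell import robot
import numpy as np, cv2
from scipy.spatial.transform import Rotation as R
def cam(c):
    p=robot.camera_params(c); f=200/np.tan(np.radians(p["fov_y"])/2)
    if "pose" in p: T=np.array(p["pose"])
    else:
        s=robot.sense(); A=np.eye(4); A[:3,:3]=R.from_rotvec(s["tool_rot"]).as_matrix(); A[:3,3]=s["tcp_pos"]
        T=A@p["T_tool_cam"]
    return T,f,p["cx"],p["cy"]
def ray(c,u,v,z):
    T,f,cx,cy=c; d=T[:3,:3]@np.array([(u-cx)/f,-(v-cy)/f,-1]); o=T[:3,3]
    return o+d*(z-o[2])/d[2]
def proj(c,P):
    T,f,cx,cy=c; q=(np.atleast_2d(P)-T[:3,3])@T[:3,:3]
    return np.c_[cx+f*q[:,0]/-q[:,2], cy-f*q[:,1]/-q[:,2]]
def world(c,p): return c[0][:3,:3]@np.array(p)+c[0][:3,3]
E
python3 - <<'E'
from h import *
for n in ["top","side"]:
    c=cam(n)
    for th in ["pen","stand","bay_left","button_left_top","bottle","cup"]:
        ds=robot.search_frame(th,n)[:4]
        for d in ds: 
            w=world(c,d["centre"]); print(n,th,round(d["confidence"],2),w.round(3),proj(c,w).round()[0])
c=cam("top"); print(ray(c,425,215,.034),ray(c,419,188,.017),"btn",ray(c,291,163,.042),ray(c,245,169,.042))
m=[(d["confidence"],d["mask"].sum(),np.argwhere(d["mask"]).mean(0).round()) for d in robot.regions_of("pen","top")]; print(m)
im=robot.get_image("top")
a=cv2.resize(im[120:270,210:460],None,fx=3.2,fy=3.2,interpolation=2); cv2.imwrite("pics/crop1.png",a[:,:,::-1])
E
```

```text
top pen 0.82 [ 0.297 -0.26   0.032] [414. 289.]
top pen 0.76 [ 0.488 -0.284  0.04 ] [423. 217.]
top pen 0.68 [ 0.495 -0.132  0.034] [366. 214.]
top stand 0.93 [0.545 0.116 0.018] [275. 195.]
top bay_left 0.74 [0.505 0.051 0.082] [297. 207.]
top button_left_top 0.61 [0.633 0.071 0.044] [292. 162.]
top bottle 0.76 [ 0.732 -0.145  0.125] [375. 118.]
top cup 0.85 [ 0.706 -0.318  0.049] [436. 137.]
side pen 0.86 [ 0.491 -0.293  0.031] [332. 293.]
side pen 0.8 [ 0.497 -0.141  0.033] [322. 246.]
side pen 0.79 [ 0.297 -0.277  0.034] [246. 300.]
side bay_left 0.8 [0.514 0.052 0.083] [315. 184.]
side bottle 0.73 [ 0.734 -0.164  0.101] [418. 220.]
side cup 0.72 [ 0.696 -0.32   0.068] [424. 278.]
[ 0.49436175 -0.29029983  0.034     ] [ 0.56995532 -0.27848516  0.017     ] btn [0.63030681 0.07301604 0.042     ] [0.61215639 0.19782197 0.042     ]
[(0.84, np.int64(648), array([217., 424.])), (0.71, np.int64(627), array([289., 415.])), (0.68, np.int64(675), array([215., 365.]))]
```

View pics/crop1.png

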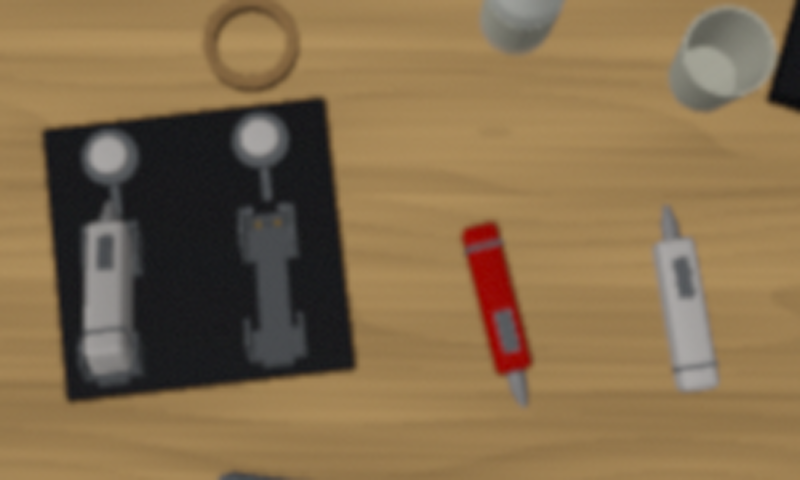

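Of the three pen-shaped objects at top (425,215) white, (366,215) red and (415,289) red, the white one at (425,215) is the glue pen. The crop confirms this: it has a white bar and a grey nozzle pointing up (+x). The free cradle is at crop (270,285), with its button at (260,138). I'll move to a viewpoint over the stand.

arm_command(
  steps=[
    [[0,0,-2,-0.1,-1],[0,0,-2,-0.1,-1],[0,0,-2,-0.1,-1],[0,0,-2,-0.1,-1],[-1.5,-3.6,0,0,-1],[-1.5,-3.6,0,0,-1],[-1.5,-3.6,0,0,-1],[-1.5,-3.6,0,0,-1],[-1.5,-3.6,0,0,-1],[-1.5,-3.6,0,0,-1]],
  ],
)

```text
t: 1.68
tcp_pos: [0.2912, 0.4222, 0.3305]
tool_rot: [-0.204, 3.135, 0.001]
ft_force: [0.4, 0.2, 1.1]
finger_gap: 1.0
grasp_force: 0.0
```

arm_command(
  steps=[
    [[-1.5,-3.6,0,0,-1],[-1.5,-3.6,0,0,-1],[-1.5,-3.6,0,0,-1],[-1.5,-3.6,0,0,-1],[-1.5,-3.6,0,0,-1],[-1.5,-3.6,0,0,-1],[-1.5,-3.6,0,0,-1],[-1.5,-3.6,0,0,-1],[-1.5,-3.6,0,0,-1],[0,0,0,0,-1]],
  ],
)

```text
t: 2.52
tcp_pos: [0.4696, 0.1126, 0.3309]
tool_rot: [-0.186, 3.133, -0.004]
ft_force: [-0.1, -0.5, 0.6]
finger_gap: 1.002
grasp_force: 0.0
```

```bash
python3 - <<'E'
from h import *
s=robot.sense(); print(s["t"],s["tcp_pos"],s["tool_rot"],s["qd"].round(3))
c=cam("wrist"); im=robot.get_image("wrist"); cv2.imwrite("pics/w1.png",im[:,:,::-1]); np.save("w1.npy",c[0])
for th in ["stand","bay_left","button_left_top","pen"]:
    for d in robot.search_frame(th,"wrist")[:3]:
        w=world(c,d["centre"]); print(th,round(d["confidence"],2),w.round(3),proj(c,w).round()[0])
E
```

```text
2.5167 [0.4696185  0.11262312 0.33094569] [-0.18610419  3.13335516 -0.00405188] [-0.053 -0.009 -0.104  0.021 -0.042  0.013 -0.108]
stand 0.89 [0.524 0.111 0.023] [313. 194.]
bay_left 0.95 [0.492 0.058 0.09 ] [273. 180.]
bay_left 0.54 [ 0.682 -0.29   0.063] [ 34. 272.]
bay_left 0.3 [0.63  0.07  0.039] [279. 258.]
button_left_top 0.57 [0.631 0.072 0.038] [281. 259.]
pen 0.98 [ 0.312 -0.251  0.015] [50.  3.]
pen 0.88 [ 0.486 -0.128  0.029] [148. 150.]
pen 0.6 [ 0.485 -0.283  0.031] [ 36. 137.]
```

View pics/w1.png

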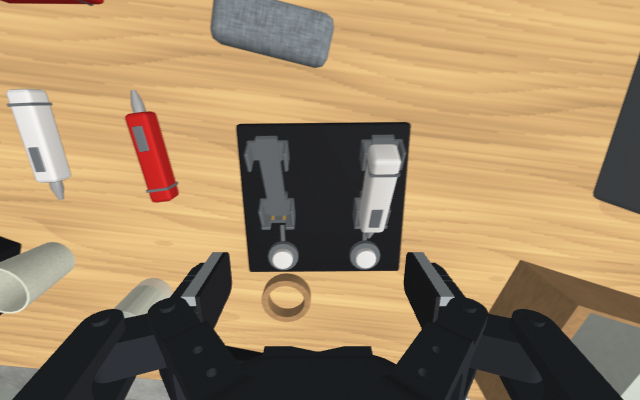

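The wrist view shows the stand with base corners near (237,125), (410,122), (400,270) and (250,271). The buttons are at (283,257) and (366,258), the free bay is on the left at (270,180) and the spare is in the right one. The white pen is at (38,140). Now I'll fit the stand's pose.

```bash
python3 - <<'E'
from h import *
from scipy.optimize import least_squares
T,f,cx,cy=cam("wrist"); c=(np.load("w1.npy"),f,cx,cy)
im=cv2.imread("pics/w1.png"); g=cv2.cvtColor(im,6)
roi=np.zeros_like(g); roi[105:285,225:425]=255
dark=((g<55)&(roi>0)).astype(np.uint8)
cn=max(cv2.findContours(dark,0,2)[0],key=cv2.contourArea); h=cv2.convexHull(cn)
q=cv2.approxPolyDP(h,8,True)[:,0]; print("quad",q.tolist())
b=[]
for u,v in [(283,257),(366,258)]:
    p=g[v-18:v+18,u-18:u+18]; ys,xs=np.where(p>165); b.append([u-18+xs.mean(),v-18+ys.mean()]); print(b[-1],len(xs))
# stand model
pts=np.array([[-105,65,42],[-105,-65,42],[100,125,20],[100,-125,20],[-140,-125,20],[-140,125,20]])/1000
cor=[min(q.tolist(),key=lambda k:np.hypot(k[0]-u,k[1]-v)) for u,v in [(237,125),(410,122),(400,270),(250,271)]]
obs=np.array(b+cor,float)
def W(x): 
    C,S=np.cos(x[2]),np.sin(x[2]); return pts@np.array([[C,-S,0],[S,C,0],[0,0,1]]).T+[x[0],x[1],0]
r=least_squares(lambda x:(proj(c,W(x))-obs).ravel(),[.52,.12,np.pi+.1],loss="soft_l1")
print(r.x,"yaw off",np.degrees(r.x[2]-np.pi)); print((proj(c,W(r.x))-obs).round(1).tolist())
C,S=np.cos(r.x[2]),np.sin(r.x[2]); RR=np.array([[C,-S],[S,C]])
print("bayL",r.x[:2]+RR@[.03,.065],"btnL",r.x[:2]+RR@[-.105,.065])
E
```

```text
quad [[408, 123], [397, 269], [250, 269], [237, 125]]
[np.float64(282.2473404255319), np.float64(262.4281914893617)] 376
[np.float64(365.9070796460177), np.float64(264.24557522123894)] 452
[0.5201576  0.12641262 3.26980085] yaw off 7.345788764976923
[[-0.2, -1.2], [0.0, -3.7], [-2.3, 0.1], [3.8, 0.1], [2.4, 3.3], [-1.5, 4.6]]
bayL [0.49871455 0.05811038] btnL [0.63260654 0.07537111]
```

arm_command(
  steps=[
    [[0.7,-3.9,1,0,-1],[0.7,-3.9,1,0,-1],[0.7,-3.9,1,0,-1],[0.7,-3.9,1,0,-1],[0.7,-3.9,1,0,-1],[0.7,-3.9,1,0,-1],[0.7,-3.9,1,0,-1],[0.7,-3.9,1,0,-1],[0.7,-3.9,1,0,-1],[0.7,-3.9,1,0,-1]],
  ],
)

```text
t: 3.6
tcp_pos: [0.4482, -0.2756, 0.2299]
tool_rot: [-0.21, 3.134, 0.001]
ft_force: [0.1, 0.0, 0.0]
finger_gap: 1.002
grasp_force: 0.0
```

arm_command(
  steps=[
    [[0,0,0,-0.03,-1],[0,0,0,0,-1],[0,0,0,0,-1]],
  ],
)

```text
t: 3.85
tcp_pos: [0.4482, -0.274, 0.23]
tool_rot: [0.253, -3.131, -0.002]
ft_force: [0.1, 0.7, 0.3]
finger_gap: 1.0
grasp_force: 0.0
```

```bash
python3 - <<'E'
from h import *
s=robot.sense(); print(s["t"],s["tcp_pos"],s["tool_rot"],abs(s["qd"]).max())
c=cam("wrist"); im=robot.get_image("wrist"); cv2.imwrite("pics/w2.png",im[:,:,::-1]); np.save("w2.npy",c[0])
for d in robot.regions_of("pen","wrist")[:3]:
    m=d["mask"].astype(np.uint8); print(d["confidence"],m.sum(),np.argwhere(m).mean(0)[::-1],cv2.minAreaRect(np.argwhere(m)[:,::-1].astype(np.float32)))
for d in robot.search_frame("pen","wrist")[:3]:
    w=world(c,d["centre"]); print(round(d["confidence"],2),w.round(3),proj(c,w).round()[0])
E
```

```text
3.85 [ 0.44824146 -0.27404239  0.22997495] [ 2.53284221e-01 -3.13108925e+00 -1.78728916e-03] 0.02614235609285355
0.83 5871 [353.87157213  28.19928462] ((345.82012939453125, 28.266796112060547), (163.99647521972656, 43.497344970703125), 2.1610794067382812)
0.62 3209 [298.42567778 204.3611717 ] ((297.0, 211.0), (126.0, 30.0), 90.0)
0.58 2746 [428.46467589 213.78404953] ((428.5, 210.5), (109.0, 33.0), 90.0)
0.76 [ 0.471 -0.143  0.032] [428. 214.]
0.69 [ 0.301 -0.264  0.037] [353.  29.]
0.42 [ 0.481 -0.29   0.036] [299. 204.]
```

View pics/w2.png

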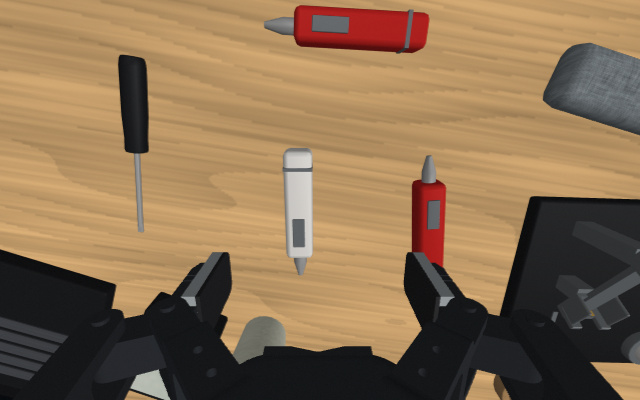

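The wrist view shows the white pen between the fingers with its tail at (298,150), nozzle tip at (300,274) and body front at v≈257. A red look-alike sits to its right at (428,214), about 0.14 m away, so the fingers will clear it.

```bash
python3 - <<'E'
from h import *
_,f,cx,cy=cam("wrist"); c=(np.load("w2.npy"),f,cx,cy)
im=cv2.imread("pics/w2.png").astype(int)
# white body: low saturation, bright ; rows centre line
sat=im.max(2)-im.min(2); m=((sat<25)&(im.min(2)>110)); 
L=[]
for v in list(range(180,215,5))+[225,235,245]:
    xs=np.where((sat[v,270:330]<25)&(im[v,270:330].min(1)>60))[0]+270; L.append((v,xs.min(),xs.max()))
print(L)
for v,a,b in L[::3]:
    A,B=ray(c,a-.5,v,.022),ray(c,b+.5,v,.022); print(A.round(4),B.round(4),"w",np.linalg.norm(A-B).round(4))
tip=ray(c,300,274,.017); tail=ray(c,298,150,.027); print("tip",tip,"tail",tail,np.linalg.norm(tip[:2]-tail[:2]))
fr=ray(c,299,257,.03);print("front",fr)
d=tip-tail; print("yaw",np.degrees(np.arctan2(d[1],d[0])))
s=robot.sense(); Rm=R.from_rotvec(s["tool_rot"]).as_matrix(); print(Rm.round(3), s["tcp_pos"])
u=np.r_[d[:2]/np.linalg.norm(d[:2]),0]; org=tip-u*.095; print("org",org)
tgt=org-u*.010; tgt[2]=.024; print("tgt",tgt,"tool shift cm",(Rm.T@(tgt-s["tcp_pos"])*100).round(2))
E
```

```text
[(180, np.int64(284), np.int64(311)), (185, np.int64(284), np.int64(311)), (190, np.int64(284), np.int64(311)), (195, np.int64(285), np.int64(312)), (200, np.int64(285), np.int64(312)), (205, np.int64(285), np.int64(312)), (210, np.int64(285), np.int64(312)), (225, np.int64(286), np.int64(312)), (235, np.int64(286), np.int64(312)), (245, np.int64(287), np.int64(312))]
[ 0.4604 -0.3114  0.022 ] [ 0.4553 -0.2799  0.022 ] w 0.0319
[ 0.478  -0.3081  0.022 ] [ 0.4728 -0.2761  0.022 ] w 0.0324
[ 0.4963 -0.3057  0.022 ] [ 0.491  -0.2732  0.022 ] w 0.0329
[ 0.541  -0.2976  0.022 ] [ 0.536  -0.2662  0.022 ] w 0.0318
tip [ 0.58163122 -0.27534111  0.017     ] tail [ 0.42313894 -0.29972338  0.027     ] 0.16035678455791078
front [ 0.55044375 -0.28032735  0.03      ]
yaw 8.745754307285146
[[-0.987 -0.163  0.001]
 [-0.163  0.987  0.001]
 [-0.001  0.001 -1.   ]] [ 0.448617   -0.27352259  0.23055611]
org [ 0.48773581 -0.28978588  0.017     ]
tgt [ 0.47785208 -0.29130638  0.024     ] tool shift cm [-2.57 -2.24 20.66]
```

arm_command(
  steps=[
    [[-1.3,-1.15,2,0,-1],[-1.3,-1.15,2,0,-1],[0,0,4,0,-1],[0,0,4,0,-1],[0,0,3,0,-1],[0,0,2,0,-1],[0,0,1.5,0,-1],[0,0,1,0,-1],[0,0,1,0,-1],[0,0,0,0,-1]],
  ],
  force=20,
)

```text
t: 4.83
tcp_pos: [0.4769, -0.2929, 0.0242]
tool_rot: [0.253, -3.13, -0.002]
ft_force: [-0.6, 0.2, -0.3]
finger_gap: 1.005
grasp_force: 0.0
```

arm_command(
  steps=[
    [[0,0,0,0,0.6],[0,0,0,0,0.6],[0,0,0,0,0.6],[0,0,0,0,0.6],[0,0,0,0,0.6],[0,0,0,0,0.6],[0,0,0,0,0.6]],
  ],
  force=20,
)

```text
t: 5.42
tcp_pos: [0.4775, -0.2941, 0.0261]
tool_rot: [-0.251, 3.13, 0.0]
ft_force: [-0.8, 1.0, 5.7]
finger_gap: 0.37
grasp_force: 21.2
```

arm_command(
  steps=[
    [[0,0,-0.5,0,0.6],[0,0,-2,0,0.6],[0,0,-3,0,0.6],[0,0,-3.5,0,0.6],[0,0,-3.5,0,0.6],[0,0,-3.5,0,0.6],[0,0,-3.5,0,0.6],[-0.25,1.5,-2,0.03,0.6],[-0.5,3,0,0,0.6],[-0.5,3,0,0,0.6]],
  ],
)

```text
t: 6.25
tcp_pos: [0.4792, -0.2187, 0.242]
tool_rot: [-0.199, 3.132, -0.002]
ft_force: [-0.2, 1.2, -2.5]
finger_gap: 0.37
grasp_force: 20.4
```

arm_command(
  steps=[
    [[-0.5,3,0,0,0.6],[-0.5,3,0,0,0.6],[-0.5,3,0,0,0.6],[-0.5,3,0,0,0.6],[-0.4,2.5,0,0,0.6],[-0.2,1,0,0,0.6],[0,0,0,0,0.6],[0,0,0,0,0.6],[0,0,0,0,0.6]],
  ],
)

```text
t: 7.0
tcp_pos: [0.4847, -0.0628, 0.2404]
tool_rot: [-0.201, 3.135, -0.001]
ft_force: [-0.1, -0.0, -1.7]
finger_gap: 0.371
grasp_force: 20.5
```

```bash
python3 - <<'E'
from h import *
s=robot.sense(); print(s["t"],s["tcp_pos"],s["tool_rot"],abs(s["qd"]).max(),s["finger_gap"],s["grasp_force"])
c=cam("wrist"); im=robot.get_image("wrist"); cv2.imwrite("pics/w3.png",im[:,:,::-1]); np.save("w3.npy",c[0])
for th in ["bay_left","button_left_top"]:
  for d in robot.search_frame(th,"wrist")[:2]:
    w=world(c,d["centre"]); print(th,round(d["confidence"],2),w.round(3),proj(c,w).round()[0])
E
```

```text
7.0 [ 0.48466181 -0.06279025  0.24035303] [-2.00681357e-01  3.13515719e+00 -1.26802675e-03] 0.011637019194278888 0.37144114409020706 20.473763644695282
bay_left 0.58 [0.483 0.058 0.094] [445. 204.]
button_left_top 0.66 [0.622 0.072 0.038] [410. 293.]
button_left_top 0.41 [0.477 0.175 0.118] [586. 222.]
```

View pics/w3.png

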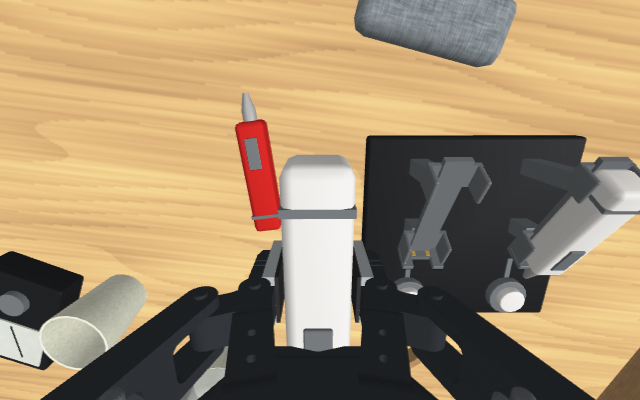

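The pen is held straight with its tail at (318,160). The free cradle is at (440,210), its upper cheeks near (460,175) and its foot near (430,245). I'll overlay the model to refine the bay pose.

```bash
cat > model.py <<'E'
from h import *
def bayT(sx,sy,yaw,side=1):
    C,S=np.cos(yaw),np.sin(yaw); A=np.eye(4); A[:3,:3]=[[C,-S,0],[S,C,0],[0,0,1]]; A[:2,3]=sx,sy
    B=np.eye(4); B[:3,:3]=R.from_euler("y",-30,degrees=True).as_matrix(); B[:3,3]=.03,.065*side,.085
    return A,A@B
def boxl(x0,x1,y0,y1,z0,z1):
    return [((x0 if i&1 else x1),(y0 if i&2 else y1),(z0 if i&4 else z1)) for i in range(8)]
E=[(a,b) for a in range(8) for b in range(a+1,8) if bin(a^b).count("1")==1]
def draw(img,c,T,pts,k,o,col):
    P=np.array(pts)/1000@T[:3,:3].T+T[:3,3]; q=(proj(c,P)-o)*k
    for a,b in E: cv2.line(img,tuple(int(t) for t in q[a]),tuple(int(t) for t in q[b]),col,1,cv2.LINE_AA)
E
python3 - <<'E'
from model import *
_,f,cx,cy=cam("wrist"); c=(np.load("w3.npy"),f,cx,cy)
im=cv2.imread("pics/w3.png"); o=np.array([350,110]); k=4
a=cv2.resize(im[110:260,350:550],None,fx=k,fy=k,interpolation=2)
A,B=bayT(.5202,.1264,3.2698)
for y in (1,-1):
    draw(a,c,B,boxl(-65,-35,19*y,23*y,0,18),k,o,(0,255,0)); draw(a,c,B,boxl(37,63,19*y,23*y,0,18),k,o,(0,255,0))
draw(a,c,B,boxl(-65,65,-12,12,0,0),k,o,(0,0,255))
draw(a,c,A,boxl(-140,100,-125,125,20,20),k,o,(255,255,0))
cv2.imwrite("pics/w3m.png",a)
s=robot.sense(); Rm=R.from_rotvec(s["tool_rot"]).as_matrix()
for z in (24,26): # expected tail top-edge if level
    P=s["tcp_pos"]+np.array([[.055,0,-.034+z/1e3],[.055,0,-.028+z/1e3]])@Rm.T*1; print(z,proj(c,P).round(1))
E
```

```text
24 [[319.1 165.9]
 [319.  162.9]]
26 [[319.1 164.9]
 [319.  162. ]]
```

View pics/w3m.png

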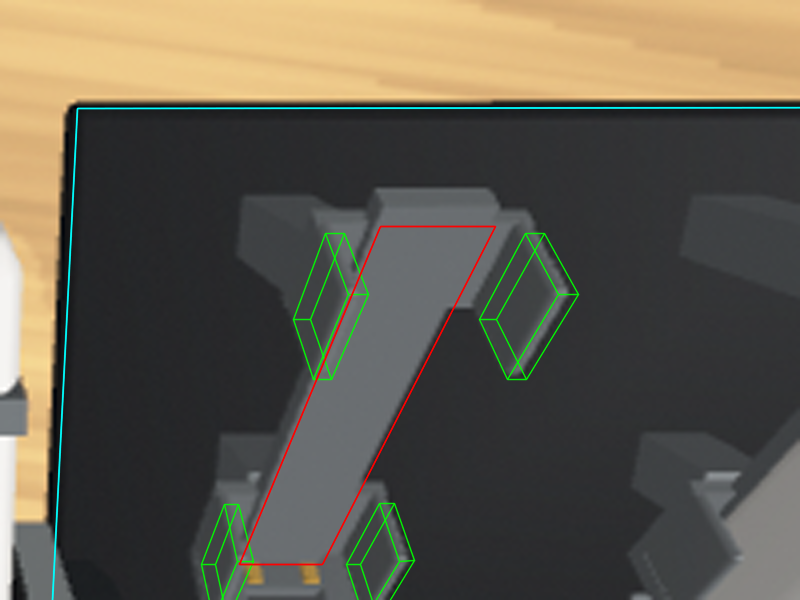

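The overlay fits: the floor edges match within about 1 px, so the bay is known to 1–2 mm. Now I'll work out the approach.

```bash
cat > tgt.py <<'E'
from model import *
A,B=bayT(.5202,.1264,3.2698)
def rep(P,name):
    s=robot.sense(); Rm=R.from_rotvec(s["tool_rot"]).as_matrix()
    print(name,P.round(4),"shift cm",(Rm.T@(P-s["tcp_pos"])*100).round(2))
def slope(x,z): return (B@[x/1e3,0,z/1e3,1])[:3]
E
python3 - <<'E'
from tgt import *
rep(slope(10,25.5),"final"); P=slope(16,25.5); rep(P,"pre"); rep(P+[0,0,.04],"above")
print((A@[-.105,.065,.042,1])[:3])
E
```

```text
final [0.5028 0.0586 0.1121] shift cm [-3.34 11.81 12.82]
pre [0.4977 0.058  0.1151] shift cm [-2.82 11.81 12.52]
above [0.4977 0.058  0.1551] shift cm [-2.82 11.8   8.52]
[0.6326489 0.0753584 0.042    ]
```

arm_command(
  steps=[
    [[-0.56,2.36,0,0,0.6],[-0.56,2.36,0,0,0.6],[-0.56,2.36,0,0,0.6],[-0.56,2.36,0,0,0.6],[-0.56,2.36,0,0,0.6],[0,0,2.5,0,0.6],[0,0,2.5,0,0.6],[0,0,2.5,0,0.6],[0,0,1,0,0.6],[0,0,0,0,0.6]],
  ],
  force=20,
)

```text
t: 7.98
tcp_pos: [0.4958, 0.0585, 0.1532]
tool_rot: [0.202, -3.13, 0.002]
ft_force: [0.1, 0.5, -0.5]
finger_gap: 0.369
grasp_force: 20.5
```

```bash
python3 - <<'E'
from tgt import *
rep(slope(16,25.5),"pre")
c=cam("wrist"); im=robot.get_image("wrist"); c2=cam("side"); im2=robot.get_image("side")
a=im[80:400,160:480]; b=cv2.resize(im2[110:240,255:405],None,fx=3,fy=3,interpolation=2)
o=np.zeros((400,780,3),np.uint8); o[:320,:320]=a; o[:390,325:775]=b; cv2.imwrite("pics/w4.png",o[:,:,::-1])
E
```

```text
pre [0.4977 0.058  0.1151] shift cm [-0.19 -0.08  3.81]
```

View pics/w4.png

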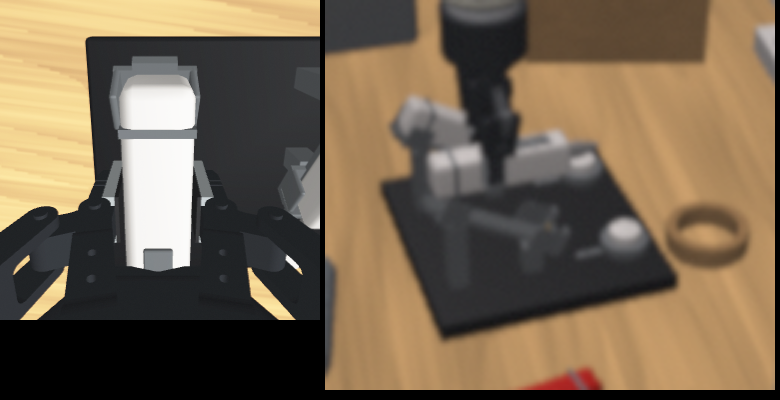

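The pen's tail sits between the upper cheeks (about 110–200 in the crop), roughly 1 mm to the right of centre, and it hangs level. I'll correct that by −1 mm in y and lower slowly, so that the cradle tilts the pen in the pads.

arm_command(
  steps=[
    [[-0.2,-0.1,0.4,0,0.6],[0,0,0.4,0,0.6],[0,0,0.4,0,0.6],[0,0,0.3,0,0.6],[0,0,0.3,0,0.6]],
  ],
  force=20,
)

```text
t: 8.5
tcp_pos: [0.5008, 0.0589, 0.1379]
tool_rot: [-0.204, 3.132, 0.0]
ft_force: [2.2, -0.7, 4.0]
finger_gap: 0.368
grasp_force: 21.2
```

arm_command(
  steps=[
    [[0,0,0.25,0,0.6],[0,0,0.25,0,0.6],[0,0,0.25,0,0.6],[0,0,0.25,0,0.6]],
  ],
  force=20,
)

```text
t: 8.83
tcp_pos: [0.5026, 0.0592, 0.1285]
tool_rot: [-0.204, 3.128, 0.0]
ft_force: [6.7, -0.6, 5.0]
finger_gap: 0.372
grasp_force: 22.0
```

arm_command(
  steps=[
    [[0.3,0,0,0,0.6],[0.2,0,0,0,0.6],[0,0,0,0,0.6]],
  ],
  force=20,
)

```text
t: 9.08
tcp_pos: [0.5003, 0.059, 0.1297]
tool_rot: [-0.203, 3.122, 0.001]
ft_force: [10.3, 1.8, 4.8]
finger_gap: 0.371
grasp_force: 22.1
```

```bash
python3 - <<'E'
from tgt import *
rep(slope(16,25.5),"pre")
im=robot.get_image("wrist"); im2=robot.get_image("side")
a=im[80:400,160:480]; b=cv2.resize(im2[110:240,255:405],None,fx=3,fy=3,interpolation=2)
o=np.zeros((400,780,3),np.uint8); o[:320,:320]=a; o[:390,325:775]=b; cv2.imwrite("pics/w5.png",o[:,:,::-1])
E
```

```text
pre [0.4977 0.058  0.1151] shift cm [ 0.3  -0.07  1.46]
```

View pics/w5.png

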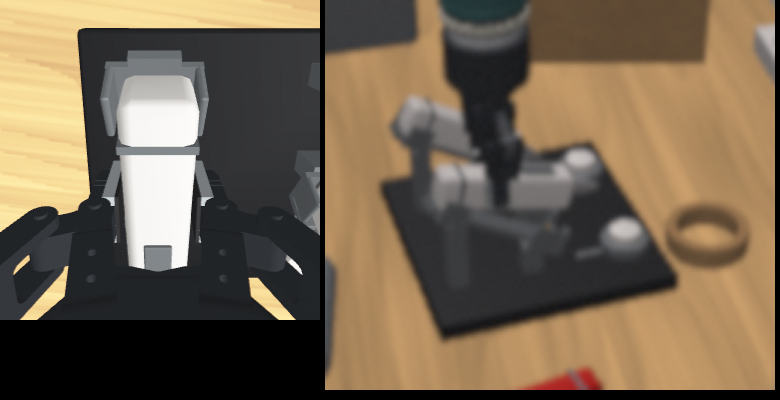

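The side crop shows the pen's nose dipping, by about 12° so far, and the tail is between the cheeks. I'll continue down.

arm_command(
  steps=[
    [[0,-0.05,0.25,0,0.6],[0,0,0.25,0,0.6],[0,0,0.25,0,0.6],[0,0,0,0,0.6]],
  ],
  force=20,
)

```text
t: 9.52
tcp_pos: [0.4998, 0.0588, 0.1216]
tool_rot: [-0.204, 3.123, 0.001]
ft_force: [10.6, 1.8, 3.6]
finger_gap: 0.371
grasp_force: 23.1
```

arm_command(
  steps=[
    [[0,0,0.25,0,0.6],[0,0,0.25,0,0.6],[0,0,0.2,0,0.6],[0,0,0,0,0.6]],
  ],
  force=20,
)

```text
t: 9.85
tcp_pos: [0.4997, 0.0587, 0.1174]
tool_rot: [-0.203, 3.124, 0.005]
ft_force: [0.1, 0.5, 32.9]
finger_gap: 0.372
grasp_force: 28.5
```

```bash
python3 - <<'E'
from tgt import *
rep(slope(16,25.5),"pre");rep(slope(10,25.5),"fin")
im=robot.get_image("wrist"); im2=robot.get_image("side")
a=im[80:400,160:480]; b=cv2.resize(im2[110:240,255:405],None,fx=3,fy=3,interpolation=2)
o=np.zeros((400,780,3),np.uint8); o[:320,:320]=a; o[:390,325:775]=b; cv2.imwrite("pics/w6.png",o[:,:,::-1])
E
```

```text
pre [0.4977 0.058  0.1151] shift cm [ 0.22 -0.05  0.23]
fin [0.5028 0.0586 0.1121] shift cm [-0.3  -0.05  0.53]
```

View pics/w6.png

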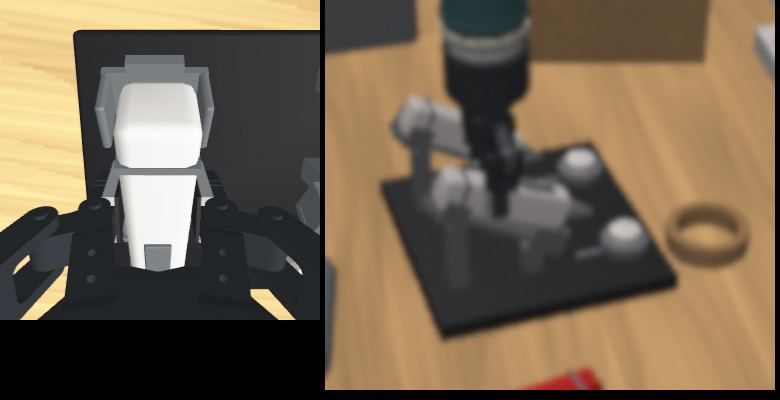

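The nose now points down, but the pen is still about 7° short of parallel to the spare, and the upward force has reached 33 N. The nose is likely resting on the stop's rim, so I'll lift slightly, shift up the slope and lower again.

arm_command(
  steps=[
    [[0.2,0,-0.5,0,0.6],[0.4,0,-0.4,0,0.6],[0.4,0,0,0,0.6],[0,0,0,0,0.6]],
  ],
  force=20,
)

```text
t: 10.28
tcp_pos: [0.487, 0.0568, 0.1231]
tool_rot: [-0.204, 3.128, 0.001]
ft_force: [6.8, 1.1, 5.7]
finger_gap: 0.371
grasp_force: 25.0
```

arm_command(
  steps=[
    [[0,0,0.25,0,0.6],[0,0,0.25,0,0.6],[0,0,0,0,0.6]],
  ],
  force=20,
)

```text
t: 10.53
tcp_pos: [0.4868, 0.0568, 0.1176]
tool_rot: [-0.204, 3.13, 0.001]
ft_force: [6.5, 1.2, 4.9]
finger_gap: 0.371
grasp_force: 26.3
```

```bash
cat > prof.py <<'E'
from tgt import *
def profile(im,u0,v0,v1):
    g=cv2.cvtColor(im,6).astype(float); return g[v0:v1,u0-2:u0+3].mean(1)
E
python3 - <<'E'
from prof import *
im=cv2.imread("pics/w2.png"); print("w2",profile(im,298,140,265).round().astype(int).tolist())
w=robot.get_image("wrist")[:,:,::-1].copy(); cv2.imwrite("pics/w7.png",w); c=cam("wrist"); np.save("w7.npy",c[0])
print("w7",profile(w,318,120,360).round().astype(int).tolist())
E
```

```text
w2 [145, 139, 136, 133, 134, 137, 147, 150, 112, 114, 115, 138, 164, 181, 186, 193, 201, 207, 206, 206, 205, 206, 206, 205, 206, 205, 205, 204, 117, 97, 97, 115, 205, 205, 205, 205, 205, 204, 204, 204, 204, 204, 204, 204, 204, 204, 204, 204, 204, 203, 203, 204, 203, 203, 203, 203, 203, 203, 203, 203, 202, 203, 202, 202, 202, 202, 202, 202, 202, 202, 202, 202, 202, 202, 202, 202, 202, 201, 201, 96, 94, 96, 96, 96, 96, 96, 95, 96, 96, 95, 96, 96, 96, 96, 96, 96, 96, 95, 96, 96, 96, 96, 96, 96, 96, 96, 99, 171, 201, 201, 201, 201, 201, 201, 201, 201, 185, 165, 118, 118, 119, 119, 119, 119, 119]
w7 [222, 221, 220, 220, 220, 221, 222, 222, 74, 24, 29, 33, 36, 37, 39, 43, 46, 46, 47, 47, 47, 46, 46, 47, 46, 46, 46, 46, 46, 46, 46, 46, 46, 46, 46, 46, 46, 46, 46, 46, 46, 46, 46, 46, 63, 79, 109, 114, 156, 173, 191, 210, 214, 214, 215, 215, 215, 216, 216, 216, 217, 217, 218, 218, 218, 218, 218, 218, 219, 219, 219, 219, 219, 220, 220, 220, 220, 221, 221, 221, 222, 222, 222, 223, 223, 223, 224, 224, 224, 225, 225, 225, 225, 226, 226, 226, 226, 228, 230, 232, 235, 237, 239, 241, 243, 245, 246, 247, 248, 249, 250, 249, 249, 248, 247, 246, 245, 244, 243, 242, 242, 241, 240, 240, 240, 240, 240, 240, 240, 239, 239, 239, 239, 239, 239, 239, 239, 239, 239, 239, 218, 116, 123, 123, 122, 123, 127, 239, 239, 239, 239, 239, 239, 239, 239, 239, 238, 239, 239, 238, 239, 239, 238, 238, 238, 238, 239, 238, 238, 238, 239, 238, 238, 238, 238, 238, 238, 238, 238, 238, 238, 238, 238, 238, 238, 238, 238, 238, 238, 238, 238, 238, 238, 238, 238, 237, 237, 237, 237, 236, 173, 107, 117, 130, 136, 122, 123, 123, 123, 122, 123, 123, 123, 123, 123, 122, 123, 122, 122, 123, 123, 123, 123, 123, 126, 237, 237, 219, 137, 137, 136, 89, 35, 35, 35, 34, 32, 32, 33, 34]
```

```bash
cat >> prof.py <<'E'
from scipy.optimize import least_squares
FX=None
def feats():
    _,f,cx,cy=cam("wrist"); c2=(np.load("w2.npy"),f,cx,cy)
    u=np.array([np.cos(.160),np.sin(.160)]); tip=np.array([.58163,-.27534]); org=tip-u*.095
    return [-(ray(c2,298.3,v,.034)[:2]-org)@u for v in (167.8,171.7,218.6,246.8)]
def solve(c,vs,ft,y=None):
    # pen pose in bay frame: x,z offset, pitch relative to bay slope
    def P(x):
        r=R.from_euler("y",x[2]).as_matrix(); p=np.array([[a,0,.034] for a in ft])@r.T+[x[0],0,x[1]]
        return p@B[:3,:3].T+B[:3,3]
    r=least_squares(lambda x:proj(c,P(x))[:,1]-vs,[.01,.003,.05],x_scale=[.01,.01,.1])
    return r.x, r.fun
E
python3 - <<'E'
from prof import *
ft=feats(); print("feat",np.round(ft,4))
_,f,cx,cy=cam("wrist"); c=(np.load("w7.npy"),f,cx,cy)
x,res=solve(c,np.array([259.9,266.7,319.7,344.6]),ft); print("pen in bay: x,z mm",(x[:2]*1e3).round(1),"pitch deg (+=nose... )",np.degrees(x[2]).round(1),res.round(2))
r=R.from_euler("y",x[2]).as_matrix()
for p in ([-.065,0,0],[.065,0,0],[-.095,0,.017]): print(p,((r@p+[x[0],0,x[1]])*1e3).round(1))
Ti=np.linalg.inv(B); print("tcp in bay",(Ti@np.r_[robot.sense()["tcp_pos"],1])[:3].round(4))
E
```

```text
feat [ 0.0471  0.0428 -0.012  -0.0477]
pen in bay: x,z mm [-16.4 -11.4] pitch deg (+=nose... ) 5.7 [ 0.61 -0.72  0.21 -0.1 ]
[-0.065, 0, 0] [-81.1   0.   -4.9]
[0.065, 0, 0] [ 48.3   0.  -17.8]
[-0.095, 0, 0.017] [-109.3    0.    15. ]
tcp in bay [ 0.0268 -0.0003  0.0222]
```

```bash
python3 - <<'E'
from prof import *
im=cv2.imread("pics/w3.png"); p=profile(im,318,140,360).round().astype(int)
d=np.diff(p); print([(int(i+140),int(p[i]),int(p[i+1])) for i in np.where(abs(d)>12)[0]])
# side camera: white pen edges: save crop stats
m=[(d["confidence"],int(d["mask"].sum()),np.argwhere(d["mask"]).mean(0).round()[::-1]) for d in (robot.get_image("side"),robot.regions_of("pen","side"))[1]]; print(m)
E
```

```text
[(154, 173, 141), (164, 159, 172), (165, 172, 185), (208, 240, 209), (209, 209, 123), (218, 126, 240), (327, 237, 159), (328, 159, 72), (329, 72, 87), (330, 87, 110), (350, 121, 75), (351, 75, 30)]
[(0.93, 425, array([310., 176.])), (0.78, 860, array([247., 300.])), (0.69, 898, array([320., 248.]))]
```

```bash
cat >> prof.py <<'E'
def proj_tool(p,z,th,F):
    # pen gripped at pen-coords (p,z): tool x = pen x at th=0, tool z down; th>0: tail up
    T=np.array(robot.camera_params("wrist")["T_tool_cam"]); _,f,cx,cy=cam("wrist")
    F=np.asarray(F)-[p,z]; c,s=np.cos(th),np.sin(th)
    h=F[:,0]*c-F[:,1]*s; v=F[:,0]*s+F[:,1]*c
    return proj((T,f,cx,cy),np.c_[h,0*h,-v])[:,1]
FT=[(.065,.002),(.0471,.034),(.0428,.034),(-.012,.034),(-.0477,.034)]
E
python3 - <<'E'
from prof import *
print(proj_tool(.010,.0255,0,FT+[(.065,.034)]).round(1),"obs 155 209.3 218.5 328")
def fit(vs,idx,x0):
    F=[FT[i] for i in idx]
    r=least_squares(lambda x:proj_tool(*x,F)-vs,x0,x_scale=[.01,.01,.1]); return (r.x*[1e3,1e3,57.3]).round(1),r.fun.round(1)
print(fit([155,209.3,218.5,328],[0,1,2,3],[.01,.025,0]))
print(fit([166,259.9,266.7,319.7,344.6],[0,1,2,3,4],[.01,.025,.4]))
E
```

```text
[152.  208.5 218.3 327.9 386.2 165. ] obs 155 209.3 218.5 328
(array([11.4, 27.4, -1.4]), array([ 0. , -0.3,  0.3, -0. ]))
(array([15.2, 23.5, 29.3]), array([ 0.1,  0.1, -0.7,  1.3, -0.9]))
```

The fit checks out against the earlier level view. The pen is now gripped at p=15 mm with a tilt of 29.3°, resting on the floor about 11–12 mm up the slope from home. Next I'll slide it down.

arm_command(
  steps=[
    [[-0.2,0,0.11,0,0.6],[-0.2,0,0.11,0,0.6],[-0.2,0,0.11,0,0.6],[-0.2,0,0.11,0,0.6],[0,0,0,0,0.6]],
  ],
  force=20,
)

```text
t: 11.1
tcp_pos: [0.4938, 0.0577, 0.1135]
tool_rot: [-0.204, 3.132, 0.001]
ft_force: [2.1, 0.5, 11.3]
finger_gap: 0.367
grasp_force: 27.2
```

arm_command(
  steps=[
    [[-0.15,0,0.09,0,0.6],[-0.15,0,0.09,0,0.6],[0,0,0,0,0.6]],
  ],
  force=20,
)

```text
t: 11.35
tcp_pos: [0.4967, 0.0581, 0.1118]
tool_rot: [-0.204, 3.132, 0.001]
ft_force: [0.5, -0.4, 14.3]
finger_gap: 0.369
grasp_force: 27.4
```

```bash
cat >> prof.py <<'E'
def fit(vs,idx,x0):
    F=[FT[i] for i in idx]
    r=least_squares(lambda x:proj_tool(*x,F)-vs,x0,x_scale=[.01,.01,.1]); return (r.x*[1e3,1e3,57.3]).round(1),r.fun.round(1)
def show():
    s=robot.sense(); print(s["t"],s["tcp_pos"],s["ft_force"],"tcp in bay mm",((np.linalg.inv(B)@np.r_[s["tcp_pos"],1])[:3]*1e3).round(1))
    w=robot.get_image("wrist")[:,:,::-1].copy(); p=profile(w,318,140,360).round().astype(int); d=np.diff(p)
    print([(int(i+140),int(p[i]),int(p[i+1])) for i in np.where(abs(d)>10)[0]])
E
python3 -c "
from prof import *
show()"
```

```text
11.35 [0.49670638 0.05806708 0.11184025] [ 0.49909468 -0.42538262 14.26621305] tcp in bay mm [15.2 -0.2 22.2]
[(143, 50, 96), (144, 96, 112), (153, 113, 126), (167, 132, 163), (168, 163, 180), (169, 180, 199), (170, 199, 218), (259, 242, 187), (260, 187, 123), (265, 128, 163), (266, 163, 242), (319, 241, 218), (320, 218, 109), (321, 109, 120), (322, 120, 132), (324, 142, 126), (344, 129, 223), (345, 223, 240), (347, 240, 165), (350, 167, 101), (351, 101, 37)]
```

arm_command(
  steps=[
    [[-0.17,0,0.06,0,0.6],[-0.17,0,0.06,0,0.6],[0,0,0,0,0.6]],
  ],
  force=20,
)

```text
t: 11.65
tcp_pos: [0.4979, 0.0582, 0.111]
tool_rot: [0.204, -3.133, -0.002]
ft_force: [-7.2, -0.9, 28.1]
finger_gap: 0.37
grasp_force: 29.1
```

arm_command(
  steps=[
    [[-0.17,0,0.06,0,0.6],[-0.17,0,0.06,0,0.6],[0,0,0,0,0.6]],
  ],
  force=20,
)

```text
t: 11.9
tcp_pos: [0.4986, 0.0583, 0.11]
tool_rot: [0.203, -3.127, -0.003]
ft_force: [-16.3, -2.0, 37.8]
finger_gap: 0.369
grasp_force: 30.9
```

```bash
python3 -c "
from prof import *
show()"
```

```text
11.9 [0.49861851 0.0582784  0.10997771] [-16.31582036  -1.9850491   37.75239206] tcp in bay mm [12.6 -0.2 21.6]
[(165, 127, 160), (166, 160, 178), (167, 178, 198), (168, 198, 218), (258, 242, 153), (259, 153, 126), (264, 128, 196), (265, 196, 242), (320, 241, 178), (321, 178, 111), (323, 121, 134), (325, 141, 127), (346, 130, 240), (348, 240, 226), (349, 226, 164), (350, 164, 101), (351, 101, 37)]
```

The force along the slope has risen to about 33 N with almost no further motion, so the nose is on the stop. I'll unload before letting go.

arm_command(
  steps=[
    [[0.2,0,-0.13,0,0.6],[0.15,0,-0.13,0,0.6],[0,0,0,0,0.6]],
  ],
  force=20,
)

```text
t: 12.2
tcp_pos: [0.4977, 0.0582, 0.1106]
tool_rot: [0.204, -3.133, -0.0]
ft_force: [0.4, -0.1, 5.2]
finger_gap: 0.368
grasp_force: 26.8
```

```bash
python3 -c "
from prof import *
show()"
```

```text
12.2 [0.49770336 0.05821257 0.11061283] [ 0.368364   -0.14638646  5.16583908] tcp in bay mm [13.7 -0.2 21.7]
[(141, 51, 112), (165, 127, 149), (166, 149, 174), (167, 174, 192), (168, 192, 212), (258, 242, 222), (259, 222, 123), (265, 131, 243), (320, 241, 142), (321, 142, 114), (323, 124, 138), (345, 128, 194), (346, 194, 241), (348, 240, 189), (349, 189, 167), (350, 167, 101), (351, 101, 36)]
```

arm_command(
  steps=[
    [[0,0,0,0,0.2],[0,0,0,0,0.1],[0,0,0,0,0],[0,0,0,0,-0.2],[0,0,0,0,-0.4],[0,0,0,0,-0.4]],
  ],
)

```text
t: 12.75
tcp_pos: [0.4987, 0.0583, 0.1106]
tool_rot: [0.204, -3.135, 0.0]
ft_force: [-0.3, -0.1, -0.7]
finger_gap: 0.701
grasp_force: 0.0
```

```bash
python3 -c "
from prof import *
show(); robot.get_image('side')
for a in ['pen']:
  c=cam('side')
  for d in robot.search_frame(a,'side'): print(round(d['confidence'],2),world(c,d['centre']).round(3))
"
```

```text
12.75 [0.49866255 0.05827666 0.11061109] [-0.32482913 -0.12238731 -0.71378143] tcp in bay mm [12.9 -0.2 22.1]
[(163, 128, 141), (164, 141, 170), (165, 170, 189), (166, 189, 209), (167, 209, 221), (257, 242, 120), (263, 130, 225), (264, 225, 243), (318, 241, 218), (319, 218, 110), (321, 120, 133), (322, 133, 144), (323, 144, 127), (344, 131, 241), (346, 241, 226), (347, 226, 166), (350, 168, 102), (351, 102, 37)]
0.8 [ 0.496 -0.142  0.034]
0.73 [ 0.296 -0.278  0.034]
0.71 [0.495 0.05  0.105]
```

```bash
python3 -c "
from prof import *
print(fit([162,257.0,263.4,318.4,344.0],[0,1,2,3,4],[.015,.023,.5]))
"
```

```text
(array([13.2, 23.5, 29.1]), array([ 0.1, -0.2, -0.4,  1.4, -1. ]))
```

arm_command(
  steps=[
    [[0,0,-1,0,-0.4],[0,0,-2,0,-0.4],[0,0,-3,0,-0.4],[0,0,-3,0,-0.4],[0,0,-2,0,-0.4],[0,0,0,0,-0.4],[0,0,0,0,-0.4]],
  ],
)

```text
t: 13.48
tcp_pos: [0.4995, 0.0585, 0.2225]
tool_rot: [-0.204, 3.132, 0.002]
ft_force: [0.2, 0.3, -0.9]
finger_gap: 0.702
grasp_force: 0.0
```

```bash
python3 - <<'E'
from prof import *
s=robot.sense(); print(s["t"],s["tcp_pos"])
c=cam("wrist"); w=robot.get_image("wrist")[:,:,::-1].copy(); cv2.imwrite("pics/w8.png",w); np.save("w8.npy",c[0])
def bayside(sd): return bayT(.5202,.1264,3.2698,sd)[1]
g=cv2.cvtColor(w,6).astype(float)
# profile along each pen's top centre line, in seated pen coordinates: should match between the two bays
for sd in (1,-1):
    T=bayside(sd); xs=np.arange(-.07,.08,.0005)
    best=[]
    for dy in (-.006,0.0,.006):
        P=np.c_[xs,0*xs+dy,0*xs+.034]@T[:3,:3].T+T[:3,3]; q=proj(c,P)
        v=cv2.remap(g.astype(np.float32),q[:,:1].astype(np.float32),q[:,1:].astype(np.float32),1)[:,0]
        d=np.diff(v); i=np.where(abs(d)>12)[0]; print(sd,dy,[(round(xs[k]*1e3,1),int(v[k]),int(v[k+1])) for k in i][:24])
    for x in (-.04,0,.035,.055): # lateral centre at top
        ys=np.arange(-.03,.03,.0005); P=np.c_[0*ys+x,ys,0*ys+.034]@T[:3,:3].T+T[:3,3]; q=proj(c,P)
        v=cv2.remap(g.astype(np.float32),q[:,:1].astype(np.float32),q[:,1:].astype(np.float32),1)[:,0]
        k=np.where(v>170)[0]; print(" x",x,"bright y",(ys[k[[0,-1]]]*1e3).round(1) if len(k) else None, q[0].round())
E
```

```text
13.4833 [0.49947379 0.05846769 0.22247703]
1 -0.006 [(np.float64(-58.5), 51, 69), (np.float64(-58.0), 69, 85), (np.float64(-57.5), 85, 103), (np.float64(-57.0), 103, 132), (np.float64(-56.5), 132, 165), (np.float64(-56.0), 165, 199), (np.float64(-55.5), 199, 225), (np.float64(-47.5), 223, 211), (np.float64(-47.0), 211, 198), (np.float64(-46.5), 198, 186), (np.float64(-46.0), 186, 172), (np.float64(-45.5), 172, 158), (np.float64(-45.0), 158, 145), (np.float64(-11.0), 145, 160), (np.float64(-10.5), 160, 177), (np.float64(-10.0), 177, 192), (np.float64(-9.5), 192, 208), (np.float64(-9.0), 208, 224), (np.float64(44.5), 229, 211), (np.float64(45.0), 211, 173), (np.float64(45.5), 173, 143), (np.float64(46.0), 143, 129), (np.float64(48.5), 124, 142), (np.float64(49.0), 142, 185)]
1 0.0 [(np.float64(-67.5), 103, 116), (np.float64(-57.0), 168, 181), (np.float64(-56.5), 181, 198), (np.float64(-56.0), 198, 215), (np.float64(-55.5), 215, 228), (np.float64(-48.0), 225, 211), (np.float64(-47.5), 211, 192), (np.float64(-47.0), 192, 173), (np.float64(-46.5), 173, 157), (np.float64(-11.0), 125, 137),
[... 2802 characters left out ...]
-56.5), 192, 205), (np.float64(-56.0), 205, 220), (np.float64(-48.0), 215, 199), (np.float64(-47.5), 199, 179), (np.float64(-47.0), 179, 159), (np.float64(-46.5), 159, 142), (np.float64(-11.0), 130, 160), (np.float64(-10.5), 160, 190), (np.float64(-10.0), 190, 216), (np.float64(43.5), 230, 217), (np.float64(44.0), 217, 188), (np.float64(44.5), 188, 158), (np.float64(45.0), 158, 135), (np.float64(45.5), 135, 119), (np.float64(48.0), 135, 168), (np.float64(48.5), 168, 198), (np.float64(49.0), 198, 219), (np.float64(49.5), 219, 233)]
 x -0.04 bright y [-30.  17.] [489. 247.]
 x 0 bright y [-30.  17.] [510. 221.]
 x 0.035 bright y [-30.  17.] [532. 192.]
 x 0.055 bright y [-30.  17.] [548. 173.]
```

Both pens show the same marks within 0.7 mm along their bays and lie straight. Unloading may have drawn the pen back a little, so I'll nudge its tail along the slope with closed fingers.

```bash
python3 - <<'E'
from tgt import *
off=A[:3,:3]@[.011,0,.019]
for n,(x,z) in {"start":(80,20),"contact":(65,20)}.items(): rep(slope(x,z)+off,n)
E
```

```text
start [0.4291 0.0491 0.1613] shift cm [ 7.03 -0.02  5.98]
contact [0.4419 0.0508 0.1538] shift cm [ 5.73 -0.02  6.74]
```

arm_command(
  steps=[
    [[2.5,0,0,0,1],[2.5,0,0,0,1],[2,0,0,0,1],[0,0,0,0,1],[0,0,2,0,1],[0,0,2,0,1],[0,0,1.5,0,1],[0,0,0.5,0,1],[0,0,0,0,1]],
  ],
)

```text
t: 14.28
tcp_pos: [0.4284, 0.0488, 0.1592]
tool_rot: [0.204, -3.131, 0.002]
ft_force: [0.8, 0.3, -0.2]
finger_gap: -0.001
grasp_force: 0.0
```

arm_command(
  steps=[
    [[-0.35,0,0.2,0,1],[-0.35,0,0.2,0,1],[-0.25,0,0.15,0,1],[-0.17,0,0.1,0,1],[0,0,0,0,1]],
  ],
)

```text
t: 14.7
tcp_pos: [0.4412, 0.0508, 0.1545]
tool_rot: [-0.204, 3.134, 0.0]
ft_force: [0.2, 0.4, -0.5]
finger_gap: 0.0
grasp_force: 0.0
```

arm_command(
  steps=[
    [[-0.17,0,0.1,0,1],[-0.17,0,0.1,0,1],[0,0,0,0,1]],
  ],
)

```text
t: 14.95
tcp_pos: [0.4433, 0.051, 0.1527]
tool_rot: [0.204, -3.133, -0.001]
ft_force: [-4.1, -0.5, 9.6]
finger_gap: 0.004
grasp_force: 4.4
```

arm_command(
  steps=[
    [[-0.1,0,0.06,0,1],[-0.1,0,0.06,0,1],[0,0,0,0,1]],
  ],
)

```text
t: 15.2
tcp_pos: [0.4436, 0.0511, 0.1524]
tool_rot: [0.204, -3.129, -0.002]
ft_force: [-13.9, -2.7, 27.0]
finger_gap: -0.003
grasp_force: 13.1
```

The tail is hard against the stop: the force rose to about 25 N with 0.3 mm of motion. I'll back off and go up to the left button.

arm_command(
  steps=[
    [[0.3,0,-0.18,0,1],[0.5,0,-0.29,0,1],[1,0,-0.6,0,1],[0,0,-3,0,1],[0,0,-3,0,1],[0,0,-3,0,1],[-2,0,0,0,1],[-3,0,0,0,1],[-3.5,0,0,0,1],[-3.5,0,0,0,1]],
  ],
)

```text
t: 16.03
tcp_pos: [0.5481, 0.0651, 0.2523]
tool_rot: [-0.205, 3.134, 0.002]
ft_force: [0.1, 0.4, -0.2]
finger_gap: 0.001
grasp_force: 0.0
```

arm_command(
  steps=[
    [[-3.5,0,0,0,1],[-3.5,0,0,0,1],[-2,0,0,0,1],[0,0,0,0,1],[0,0,0,0,1]],
  ],
)

```text
t: 16.45
tcp_pos: [0.6363, 0.0761, 0.2507]
tool_rot: [0.204, -3.133, 0.002]
ft_force: [0.4, -0.4, -0.3]
finger_gap: -0.001
grasp_force: 0.0
```

```bash
python3 - <<'E'
from tgt import *
rep(np.array([.632,.0745,.061]),"contact"); s=robot.sense(); print(s["t"],s["ft_force"])
for n in ("top","side"):
    robot.get_image(n); c=cam(n)
    for t in ("button_left_top","pen"):
        for d in robot.search_frame(t,n): print(n,t,round(d["confidence"],2),world(c,d["centre"]).round(3))
E
```

```text
contact [0.632  0.0745 0.061 ] shift cm [ 0.42 -0.09 18.97]
16.45 [ 0.36626016 -0.35001743 -0.25898641]
top pen 0.91 [ 0.492 -0.13   0.036]
top pen 0.73 [0.505 0.058 0.123]
top pen 0.59 [ 0.298 -0.259  0.034]
side pen 0.93 [ 0.497 -0.141  0.035]
side pen 0.57 [ 0.296 -0.277  0.034]
```

arm_command(
  steps=[
    [[0.3,-0.1,3,0,1],[0,0,3.5,0,1],[0,0,3.5,0,1],[0,0,3.5,0,1],[0,0,2.5,0,1],[0,0,1.5,0,1],[0,0,0.5,0,1],[0,0,0,0,1]],
  ],
)

```text
t: 17.42
tcp_pos: [0.633, 0.0748, 0.0713]
tool_rot: [0.204, -3.134, 0.0]
ft_force: [0.6, 0.3, 0.2]
finger_gap: 0.001
grasp_force: 0.0
```

arm_command(
  steps=[
    [[0,0,0.4,0,1],[0,0,0.4,0,1],[0,0,0.4,0,1],[0,0,0.3,0,1],[0,0,0,0,1]],
  ],
)

```text
t: 17.83
tcp_pos: [0.6344, 0.0751, 0.0574]
tool_rot: [-0.204, 3.133, 0.0]
ft_force: [1.8, 0.9, 4.0]
finger_gap: 0.0
grasp_force: 1.7
```

Contact with the button spring at 4 N. I'll press further until it bottoms out.

arm_command(
  steps=[
    [[0,0,0.2,0,1],[0,0,0.2,0,1],[0,0,0.1,0,1],[0,0,0,0,1],[0,0,0,0,1]],
  ],
)

```text
t: 18.25
tcp_pos: [0.6345, 0.075, 0.0548]
tool_rot: [-0.204, 3.133, 0.002]
ft_force: [-5.0, -0.2, 20.1]
finger_gap: -0.003
grasp_force: 10.2
```

It bottomed out at 20 N with the TCP at 0.0548, which is the expected 6 mm of travel. Now I'll release and retreat.

arm_command(
  steps=[
    [[0,0,-0.5,0,1],[0,0,-1,0,1],[0,0,-3,0,1],[0,0,-3.5,0,1],[0,0,-3.5,0,1],[0,0,-3.5,0,1],[0,0,-3.5,0,1],[0,0,-1,0,1],[0,0,0,0,1],[0,0,0,0,1]],
  ],
)

```text
t: 19.08
tcp_pos: [0.6328, 0.0749, 0.2466]
tool_rot: [0.204, -3.134, -0.001]
ft_force: [-0.2, 0.3, -1.0]
finger_gap: 0.002
grasp_force: 0.0
```

arm_command(
  steps=[
    [[3,0,0,0,1],[3,0,0,0,1],[3,0,0,0,1],[3,0,0,0,1],[1.5,0,0,0,1],[0,0,0,0,1],[0,0,0,0,1]],
  ],
)

```text
t: 19.67
tcp_pos: [0.4985, 0.0575, 0.2456]
tool_rot: [0.205, -3.133, 0.0]
ft_force: [0.5, 0.1, -0.4]
finger_gap: -0.004
grasp_force: 0.0
```

```bash
python3 - <<'E'
from prof import *
s=robot.sense(); print(s["t"],s["tcp_pos"],s["ft_force"])
c=cam("wrist"); w=robot.get_image("wrist")[:,:,::-1].copy(); g=cv2.cvtColor(w,6).astype(np.float32)
for sd in (1,-1):
    T=bayT(.5202,.1264,3.2698,sd)[1]; xs=np.arange(-.07,.08,.0005)
    q=proj(c,np.c_[xs,0*xs+.002,0*xs+.034]@T[:3,:3].T+T[:3,3]).astype(np.float32)
    v=cv2.remap(g,q[:,:1],q[:,1:],1)[:,0]; b=v>170; k=np.where(b[1:]!=b[:-1])[0]; print(sd,(xs[k]*1e3).round(1))
for n in ("top",):
    robot.get_image(n); cc=cam(n)
    for t in ("bottle","cup"):
        for d in robot.search_frame(t,n)[:1]: print(t,round(d["confidence"],2),world(cc,d["centre"]).round(3))
E
```

```text
19.6667 [0.49852282 0.05750627 0.24558636] [ 0.45837744  0.12089713 -0.3921292 ]
1 [-12.   43.5  47.5]
-1 [-58.5 -49.  -12.   43.5  47.5  78. ]
bottle 0.65 [ 0.735 -0.144  0.122]
```

Both pens' marks now coincide at −12, 43.5 and 47.5 mm, so the pen is fully home. Handing in.

```bash
python3 -c "
from cell import robot
print(robot.hand_in())"
```

```text
the job is handed in; nothing more can be done
None
```

The glue pen is in the free left bay, nozzle down and home against the stop; I then pressed that bay's button fully down and released it, never touched the spare pen or its button, and handed the job in at about 20 s (no verdict was returned, and my final check did not pick up the cup).

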